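# Show a core bit's shank mark to the code reader

## Task

Three steel core bits stand crown up in the wooden stand. Draw the tallest, slimmest one straight up out of its hole, then turn it level and hold it up over the code reader so that the dark marked band on its shank is centred over the round glass window, about 8 cm above the glass. Finish while still holding it there, level and still in the gripper; do not touch the reader, and leave the other two bits in their holes and everything else on the bench where it is.

Things in the scene. Friction and masses are not known exactly. Their poses are not given: they have to be found in the camera images.
- bit: The tallest, slimmest core bit: round, plain steel, 160 mm long, 0.2 kg, balance about 95 mm from the shank end. Origin on the axis at the shank's free end, z along the axis to the crown: shank 12 mm dia. from 0 to 50 mm, barrel 22 mm dia. from 50 to 160 mm. At the start upright, shank down in a hole, shoulder on the stand's top, 110 mm standing proud; it must rise 50 mm to come clear.
- bit_band (a point): Centre of the dark marked band, which runs all round the shank from 12 to 28 mm from its free end: the point on the bit's axis at z = 20 mm in the bit's frame. Hidden in the hole at the start.
- wide_bit: Another core bit, short and wide: barrel 38 mm diameter, 45 mm high above the stand, the same 12 x 50 mm shank. Origin at the shank's lower end, z up. Stays in its hole.
- mid_bit: Another core bit, short: barrel 30 mm diameter, 50 mm high above the stand, the same shank. Origin at the shank's lower end, z up. Stays in its hole.
- stand: Fixed wooden block, 70 x 230 mm and 65 mm high, with three vertical 14 mm holes in a row along its y axis at y = -75, 0 and +75 mm, one bit in each, in any order. Origin at the centre of its underside, on the bench; z up.
- reader: Fixed code reader that looks straight up: grey housing 120 x 120 mm, with an aluminium bezel 72 mm across, top at 65 mm above the bench. Origin at the centre of its underside; z up.
- reader_window (a point): Centre of the reader's round glass window (58 mm across), on its top face, 65 mm above the bench.
- carton: Small loose white carton, 65 x 90 mm, 50 mm high, beyond the stand and reader, near the control box. Origin at the centre of its underside when it stands.
- wrench: Loose wrench lying flat between the stand and the reader, towards the far side. Origin in it.
- jar: Small loose closed jar, 56 mm diameter, 55 mm high, between stand and reader, on the robot's side. Origin at the centre of its underside.
- brush: Loose brush lying flat beyond the stand or reader on the robot's right. Origin in it.
Mind the look-alikes: they are no part of the job. What is shaped like the jar but blue or red is not meant.

How it is judged:
By the outcome, as a careful person would: the job done as asked, in the order asked, and still so for the second after the job is handed in, while the arm keeps its last pose, push and grip.
It also fails if it takes over 45 s, if anything falls off the work surface, if the arm or the gripper's body presses on something with over 40 N, if the wrist force passes 120 N, or if a joint passes its speed limit or range.

## Robot

A 6-joint arm with a two-finger parallel gripper is mounted at the origin on the work surface. World frame = base frame: x ahead of the robot, y to its left, z up, the work surface at z = 0. Lengths are in mm, angles in rad, forces in N, time in s.
With the tool pointing down it reaches from about 300 to 775 mm from the base axis. Payload 14.6 kg.
Tool frame: the origin (TCP) lies between the finger pads; the fingertips stand manip.nose_length ahead of it and the grasp point (between the pads) lies 11 mm behind it (manip.nose_length is the distance from the TCP to the fingertips, in mm); z points along the fingers, y is the line along which they close (so a half turn about z gives the same grasp; the last joint's range is limited). The gripper opens to 94 mm and grips with 3 to 60 N. Pads are 16 mm wide; open, the fingers measure 119 mm over their backs; the gripper's body (75 mm by 177 mm) begins 78 mm behind the grasp point.
Start: joints at [-1.25, 0.3, 1.521, -0, 1.321, -0.067], TCP at [207.976, -509.151, 213.446] pointing down, gripper open.
Joint ranges: [-3.03, 3.03], [-0.79, 2.21], [0.23, 2.52], [-1.04, 4.18], [0, 3.07], [-2.55, 2.55]. Speed limits (rad/s): [2.22, 2.22, 2.57, 3.14, 3.14, 3.14].

## Interface

Orientations are given as [roll, pitch, yaw] about the fixed x, y, z axes, in that order (R = Rz(yaw) Ry(pitch) Rx(roll)).
In Python, from cell import manip, cams, job gives the robot as it stands.
- The arm moves only by the tool jog_arm, never from a script. Its argument "commands" is a list of rows, each an object of numbers: "dx", "dy", "dz": the shift along the tool's x, y, z each as a share of 40 mm, from -1 to 1; "ax", "ay", "az": the turn, a rotation vector about the tool's x, y, z each as a share of 10 degrees, from -1 to 1; "gripper": the closure, from 0 (fully open) to 1 (shut). A call has 1 to 10 rows; each row shifts and turns the commanded pose from where the row before left it, along the tool's axes as they then stand; what a row does not reach is not made up. A row lasts 1/8 s, in which the tool goes at most 62.5 mm and 10.7 degrees, less where a joint would pass 70% of its speed; a pose out of reach is approached as far as the arm can. A call with a number of a shift or a turn outside -1 to 1 is refused whole. A call with a gripper value outside its range is refused whole. The fingers move at their own pace and stop on an object; "squeeze" is the grip in N (left out, the last holds). Time passes only in rows, so rows that do not move let the fingers close. It gives the time, the measured TCP pose, the force, the opening and the grip force at its end, in the units of the state.
- manip.read_state(): the state, without advancing time (a new reading comes with each control period).
- cams.camera(name): name is "side" or "top"; returns a dict with "image" (384x512x3 uint8, red, green, blue), "fx", "fy", "cx", "cy" (pixels), "dist_coeffs" ([k1, k2, p1, p2, k3] as OpenCV has them; the pictures are not rectified), "world_to_cam" (4x4, takes a point from world to camera coordinates). Camera axes: x right, y down, z forward; pixel columns grow to the right and rows downward; lengths in mm; the calibration is good to about 2 mm. A picture is of the moment at which its call begins. There is no depth.
- job.sign_off(): hands the job in; it is judged then, once.
The state is a dict: "clock": time; "joints": joint angles; "qd": joint speeds; "effort": joint torques, N m; "eef_pos": TCP position; "eef_rot": TCP orientation; "wrist_force": force on the tool from outside, world axes, zero at the start; "moment": the same for the moment, N m; "finger_gap": finger opening in mm; "finger_force": force on a finger pad.
Only numpy, scipy, OpenCV 4.12 (cv2) and the standard library are available. Lean on these libraries where they do the work, as an engineer would, in place of code of your own. Each camera call takes 0.05 s, during which the arm holds its last target. There are 200 camera calls.

## Working session

There is one attempt and no reset: what is moved stays moved. The work goes in short steps, Python scripts to look and compute and a tool call to move; the robot and the scene stay as the last step left them, time stands still between calls to the robot, and variables do not carry over. Pictures are saved under pics/ and viewed, at most 10 in all, crops included, and the job is handed in when it is done.

Besides the shell and the picture viewer there is one more tool, called after "Request:" by a JSON object that holds its "api" and its "payload", one argument or row to a line. jog_arm: Moves the arm, as the interface text tells. Shift numbers are shares of 40 mm and turn numbers shares of 10 degrees, none past 1 either way. Its arguments: {"type":"object","properties":{"commands":{"type":"array"},"squeeze":{"type":"number"}},"required":["commands"]}

```bash
mkdir -p pics; ls; cat > h.py <<'E'
import numpy as np, cv2, sys
from cell import manip, cams, job
def snap(n,f):
    c=cams.camera(n); cv2.imwrite(f'pics/{f}.png',c['image'][:,:,::-1]); np.save(f'pics/{f}.npy',c,allow_pickle=True); return c
def load(f): return np.load(f'pics/{f}.npy',allow_pickle=True).item()
def K(c): return np.array([[c['fx'],0,c['cx']],[0,c['fy'],c['cy']],[0,0,1.]])
def ray(c,uv):
    p=cv2.undistortPoints(np.array([[uv]],float),K(c),np.array(c['dist_coeffs']))[0,0]
    T=np.array(c['world_to_cam']);R=T[:3,:3]; return -R.T@T[:3,3], R.T@np.array([p[0],p[1],1])
def onz(c,uv,z):
    o,d=ray(c,uv); return o+d*(z-o[2])/d[2]
def proj(c,P):
    T=np.array(c['world_to_cam']); return cv2.projectPoints(np.array(P,float).reshape(-1,3),cv2.Rodrigues(T[:3,:3])[0],T[:3,3],K(c),np.array(c['dist_coeffs']))[0][:,0]
E
python3 - <<'E'
from h import *
for n in('top','side'):
    c=snap(n,n+'0'); print(n,c['fx'],ray(c,(256,192)))
print(manip.read_state(), manip.nose_length)
E
```

```text
pics
top 373.7960666724623 (array([502.66014656,  -8.45585388, 838.51931368]), array([ 0.09098284,  0.03309078, -0.99534555]))
side 388.2336104567086 (array([ 468.61480526, -570.4274214 ,  679.19634166]), array([ 0.12199927,  0.6907359 , -0.7128678 ]))
{'clock': 0.1, 'joints': array([-1.24958421e+00,  3.00416805e-01,  1.52151833e+00,  1.06864019e-05,
        1.32067732e+00, -6.65937566e-02]), 'qd': array([-0.00099495, -0.00053567, -0.00309258, -0.00052431, -0.00041482,
        0.00076007]), 'effort': array([ 7.22872355e-04, -5.32644939e+01, -3.53285444e+01,  7.08612800e-02,
        2.34605034e-02, -7.09944948e-05]), 'eef_pos': array([ 207.91988835, -508.94574068,  212.9426461 ]), 'eef_rot': array([-3.14057579e+00, -7.81908708e-05,  3.87803186e-01]), 'wrist_force': array([-0.14459625,  0.01386787,  0.78170296]), 'moment': array([-0.017463  , -0.00428467,  0.01593078]), 'finger_force': 0.0, 'finger_gap': 93.95760267649283} 8.0
```

View pics/top0.png

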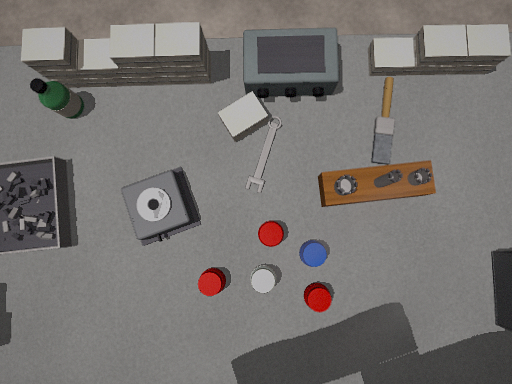

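View pics/side0.png

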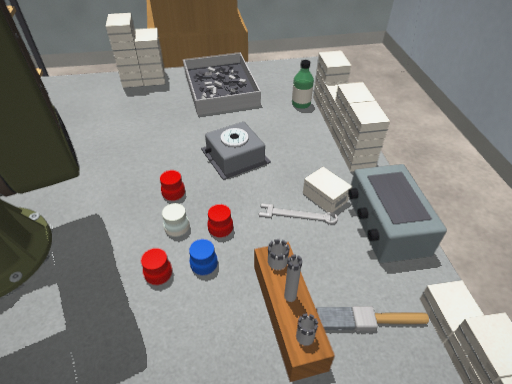

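Top view: the stand spans (320–435, 160–205), with the three bits at about (345,185), (393,176) and (421,176). The reader window is at (153,204). In the side view, the bits are at (278,250), (294,278) and (307,330). The middle one is clearly the tall, slim bit. Next is one close crop to check that and to read pixels.

```bash
python3 - <<'E'
from h import *
a=load('top0')['image'][150:215,310:445]; b=load('side0')['image'][225:375,240:340]
a=cv2.resize(a[:,:,::-1],None,fx=4,fy=4,interpolation=2); b=cv2.resize(b[:,:,::-1],None,fx=2.5,fy=2.5,interpolation=2)
im=np.zeros((400,800,3),np.uint8); im[:260,:540]=a; im[:375,545:795]=b; cv2.imwrite('pics/crop.png',im)
E
```

```text
(no output)
```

View pics/crop.png

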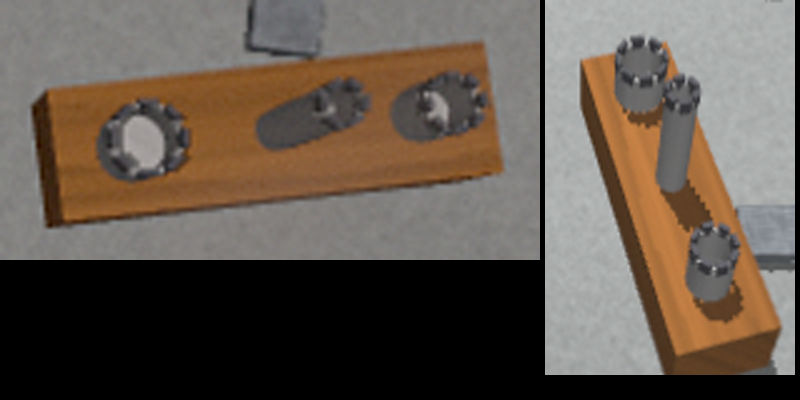

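The crop confirms it: the middle bit is the tall, slim one, with its crown at top (396.5,175.5) and side (295,263). The wide bit is at top (346.7,184.5) and the mid bit at (425,175.7).

```bash
python3 - <<'E'
from h import *
t=load('top0'); s=load('side0')
f=lambda x:np.round(x,1)
def tri(a,b):
    o1,d1=ray(t,a);o2,d2=ray(s,b); A=np.stack([d1,-d2],1); k=np.linalg.lstsq(A,o2-o1,rcond=None)[0]
    p,q=o1+k[0]*d1,o2+k[1]*d2; return f((p+q)/2),f(p-q)
tt=(396.2,175.2)
print('tall',f(onz(t,tt,175)),f(onz(s,(295,262.6),175)),tri(tt,(295,262.6)))
print('wide',f(onz(t,(346.5,184.2),110)),f(onz(s,(278,249),110))); print('mid',f(onz(t,(424.8,175.5),115)),f(onz(s,(307.4,323),115)))
for n,c in(('t',t),('s',s)):
    im=c['image'].astype(int); hsv=cv2.cvtColor(c['image'],cv2.COLOR_RGB2HSV)
    m=cv2.inRange(hsv,(5,110,90),(20,255,255)); m=cv2.morphologyEx(m,cv2.MORPH_CLOSE,np.ones((15,15)))
    for k in sorted(cv2.findContours(m,0,2)[0],key=cv2.contourArea)[-2:]:
        print(n,cv2.contourArea(k),cv2.minAreaRect(k), [ (p[0].tolist(),f(onz(c,p[0],65)[:2])) for p in cv2.approxPolyDP(k,5,True)])
    # window: white ring blob
    r=(130,180,180,230) if n=='t' else (215,120,255,150)
    g=cv2.inRange(c['image'][r[1]:r[3],r[0]:r[2]],(150,150,150),(255,255,255))
    k=max(cv2.findContours(g,0,2)[0],key=cv2.contourArea); e=cv2.fitEllipse(cv2.convexHull(k)); p=(e[0][0]+r[0],e[0][1]+r[1])
    print(n,'win',p,e[1:],f(onz(c,p,65)), 'diam',(f(np.linalg.norm(onz(c,(p[0]+max(e[1])/2,p[1]),65)-onz(c,(p[0]-max(e[1])/2,p[1]),65)))))
    # wooden faces etc
E
```

```text
tall [ 588.8 -236.6  175. ] [ 588.7 -242.5  175. ] (array([ 589.9, -238.7,  169. ]), array([-0.5,  0.1, -0.1]))
wide [ 581.4 -161.3  110. ] [ 581. -167.  110.]
mid [ 595.  -312.7  115. ] [ 595.6 -313.5  115. ]
t 259.5 ((387.05206298828125, 96.50548553466797), (7.851358890533447, 39.413822174072266), 6.009005546569824) [([390, 77], array([ 814.5, -272.3])), ([384, 116], array([ 729.4, -255.2]))]
t 3537.0 ((378.2882995605469, 182.5594482421875), (33.49220657348633, 111.140625), 83.774169921875) [([430, 161], array([ 631.7, -346.3])), ([322, 172], array([ 612.7, -120.8])), ([325, 203], array([ 548., -125.])), ([435, 192], array([ 566.7, -352.9]))]
t win (152.79326057434082, 203.95078468322754) ((32.910343170166016, 33.798248291015625), 31.936904907226562) [552.2 233.7  65. ] diam 71.6
s 4654.5 ((296.4671630859375, 311.90911865234375), (143.71438598632812, 48.483028411865234), 74.5213623046875) [([255, 249], array([ 545.8, -128. ])), ([291, 363], array([ 564.9, -349.5])), ([291, 383], array([ 558.2, -377.7])), ([309, 383], array([ 584.7, -382. ])), ([310, 375], array([ 589.2, -371.2])), ([327, 371], array([ 616.3, -369.7])), ([333, 356], array([ 632.2, -349.5])), ([300, 272], array([ 619.1, -192.6])), ([271, 268], array([ 568. , -175.5])), ([267, 247], array([ 569.7, -127. ]))]
s 5087.0 ((197.0, 33.0), (66.0, 100.0), 90.0) [([147, 0], array([ 312.3, 1209.2])), ([147, 25], array([317. , 958.1])), ([158, 28], array([357.6, 925.5])), ([165, 66], array([380.1, 632.4])), ([241, 52], array([635.1, 689.9])), ([247, 60], array([646.7, 631. ])), ([247, 31], array([680.3, 849.6])), ([236, 0], array([ 680.4, 1154.5]))]
s win (233.99685668945312, 136.25687789916992) ((18.105051040649414, 27.940534591674805), 88.2854232788086) [551.5 232.5  65. ] diam 72.0
```

```bash
python3 - <<'E'
from h import *
print([a for a in dir(manip) if a[0]!='_'],[a for a in dir(job) if a[0]!='_'])
E
```

```text
['Unreachable', 'nose_length', 'read_state'] ['sign_off']
```

Request:
{"api": "jog_arm", "payload": {
  "commands": [
    {"dx": 0.95,"dy": -0.22,"dz": -0.05,"gripper": 0},
    {"dx": 0.95,"dy": -0.22,"dz": -0.05},
    {"dx": 0.95,"dy": -0.22,"dz": -0.05},
    {"dx": 0.95,"dy": -0.22,"dz": -0.05},
    {"dx": 0.95,"dy": -0.22,"dz": -0.05},
    {"dx": 0.95,"dy": -0.22,"dz": -0.05},
    {"dx": 0.95,"dy": -0.22,"dz": -0.05},
    {"dx": 0.95,"dy": -0.22,"dz": -0.05},
    {"dx": 0.95,"dy": -0.22,"dz": -0.05},
    {"dx": 0.95,"dy": -0.22,"dz": -0.05}
  ]
}}

```text
schema error: expected keys dx, dy, dz, ax, ay, az, gripper
```

Request:
{"api": "jog_arm", "payload": {
  "commands": [
    {"az": -1},
    {"az": -1},
    {"az": -1},
    {"az": -1},
    {"az": -1},
    {"az": -1},
    {"az": -1},
    {"az": -0.3},
    {}
  ]
}}

```text
schema error: expected keys dx, dy, dz, ax, ay, az, gripper
```

```bash
cat >> h.py <<'E'
from scipy.spatial.transform import Rotation as Ro
def st():
    s=manip.read_state(); R=Ro.from_euler('xyz',s['eef_rot']).as_matrix()
    print('t',round(s['clock'],2),'p',np.round(s['eef_pos'],1),'rpy',np.round(s['eef_rot'],3),'j',np.round(s['joints'],3),'F',np.round(s['wrist_force'],1),'M',np.round(s['moment'],2),'gap',round(s['finger_gap'],1),round(s['finger_force'],1)); return s,R
def to(P):
    s,R=st(); d=R.T@(np.array(P)-s['eef_pos']); print('tool delta mm',d.round(1),'shares',(d/40).round(2)); return d
E
python3 -c "
from h import *
to([588.8,-237.5,225])"
```

```text
t 0.1 p [ 207.9 -508.9  212.9] rpy [-3.141 -0.     0.388] j [-1.25   0.3    1.522  0.     1.321 -0.067] F [-0.1  0.   0.8] M [-0.02 -0.    0.02] gap 94.0 0.0
tool delta mm [ 455.2 -107.3  -11.9] shares [11.38 -2.68 -0.3 ]
```

All keys are needed in every row.

Request:
{"api": "jog_arm", "payload": {
  "commands": [
    {"dx": 0.95,"dy": -0.22,"dz": -0.03,"ax": 0,"ay": 0,"az": 0,"gripper": 0},
    {"dx": 0.95,"dy": -0.22,"dz": -0.03,"ax": 0,"ay": 0,"az": 0,"gripper": 0},
    {"dx": 0.95,"dy": -0.22,"dz": -0.03,"ax": 0,"ay": 0,"az": 0,"gripper": 0},
    {"dx": 0.95,"dy": -0.22,"dz": -0.03,"ax": 0,"ay": 0,"az": 0,"gripper": 0},
    {"dx": 0.95,"dy": -0.22,"dz": -0.03,"ax": 0,"ay": 0,"az": 0,"gripper": 0},
    {"dx": 0.95,"dy": -0.22,"dz": -0.03,"ax": 0,"ay": 0,"az": 0,"gripper": 0},
    {"dx": 0.95,"dy": -0.22,"dz": -0.03,"ax": 0,"ay": 0,"az": 0,"gripper": 0},
    {"dx": 0.95,"dy": -0.22,"dz": -0.03,"ax": 0,"ay": 0,"az": 0,"gripper": 0},
    {"dx": 0.95,"dy": -0.22,"dz": -0.03,"ax": 0,"ay": 0,"az": 0,"gripper": 0},
    {"dx": 0.95,"dy": -0.22,"dz": -0.03,"ax": 0,"ay": 0,"az": 0,"gripper": 0}
  ]
}}

```text
clock: 1.35
eef_pos: [527.3, -283.1, 225.1]
eef_rot: [-3.141, 0.0, 0.388]
wrist_force: [0.6, 0.2, -0.1]
finger_gap: 94.1
finger_force: 0.0
```

Request:
{"api": "jog_arm", "payload": {
  "commands": [
    {"dx": 0,"dy": 0,"dz": 0,"ax": 0,"ay": 0,"az": -1,"gripper": 0},
    {"dx": 0,"dy": 0,"dz": 0,"ax": 0,"ay": 0,"az": -1,"gripper": 0},
    {"dx": 0,"dy": 0,"dz": 0,"ax": 0,"ay": 0,"az": -1,"gripper": 0},
    {"dx": 0,"dy": 0,"dz": 0,"ax": 0,"ay": 0,"az": -1,"gripper": 0},
    {"dx": 0,"dy": 0,"dz": 0,"ax": 0,"ay": 0,"az": -1,"gripper": 0},
    {"dx": 0,"dy": 0,"dz": 0,"ax": 0,"ay": 0,"az": -1,"gripper": 0},
    {"dx": 0,"dy": 0,"dz": 0,"ax": 0,"ay": 0,"az": -1,"gripper": 0},
    {"dx": 0,"dy": 0,"dz": 0,"ax": 0,"ay": 0,"az": -0.3,"gripper": 0},
    {"dx": 0,"dy": 0,"dz": 0,"ax": 0,"ay": 0,"az": 0,"gripper": 0}
  ]
}}

```text
clock: 2.48
eef_pos: [526.4, -283.9, 225.1]
eef_rot: [-3.141, -0.0, 1.661]
wrist_force: [0.9, -0.2, 0.1]
finger_gap: 93.8
finger_force: 0.0
```

```bash
python3 -c "
from h import *
to([588.8,-237.5,225])"
```

```text
t 2.48 p [ 526.4 -283.9  225.1] rpy [-3.141 -0.     1.661] j [-0.556  0.4    1.359  0.     1.383 -0.646] F [ 0.9 -0.2  0.1] M [ 0.02 -0.1   0.02] gap 93.8 0.0
tool delta mm [40.6 66.3  0.1] shares [1.02 1.66 0.  ]
```

Request:
{"api": "jog_arm", "payload": {
  "commands": [
    {"dx": 0,"dy": 0,"dz": 0,"ax": 0,"ay": 1,"az": 0,"gripper": 0},
    {"dx": 0,"dy": 0,"dz": 0,"ax": 0,"ay": 1,"az": 0,"gripper": 0},
    {"dx": 0,"dy": 0,"dz": 0,"ax": 0,"ay": 0,"az": 0,"gripper": 0}
  ]
}}

```text
clock: 2.85
eef_pos: [526.0, -285.5, 223.7]
eef_rot: [-3.139, -0.351, 1.657]
wrist_force: [1.0, -0.1, 0.1]
finger_gap: 93.9
finger_force: 0.0
```

```bash
python3 -c "
from h import *
st()"
```

```text
t 2.85 p [ 526.  -285.5  223.7] rpy [-3.139 -0.351  1.657] j [-0.669  0.539  1.199  0.252  1.649 -0.767] F [ 1.  -0.1  0.1] M [-0.19 -0.11 -0.05] gap 93.9 0.0
```

Request:
{"api": "jog_arm", "payload": {
  "commands": [
    {"dx": 0,"dy": 0,"dz": 0,"ax": 0,"ay": -1,"az": 0,"gripper": 0},
    {"dx": 0,"dy": 0,"dz": 0,"ax": 0,"ay": -1,"az": 0,"gripper": 0},
    {"dx": 0.51,"dy": 0.83,"dz": 0,"ax": 0,"ay": 0,"az": 0,"gripper": 0},
    {"dx": 0.51,"dy": 0.83,"dz": 0,"ax": 0,"ay": 0,"az": 0,"gripper": 0},
    {"dx": 0,"dy": 0,"dz": 0,"ax": 0,"ay": 0,"az": 0,"gripper": 0}
  ]
}}

```text
clock: 3.48
eef_pos: [590.3, -235.1, 225.6]
eef_rot: [3.141, 0.003, 1.665]
wrist_force: [-0.9, -0.5, -0.3]
finger_gap: 93.8
finger_force: 0.0
```

```bash
python3 -c "
from h import *
to([588.8,-237.5,119])
a=snap('top','top1')['image'];b=snap('side','side1')['image']
im=np.hstack([a[120:264,300:450],b[180:324,220:370]]); cv2.imwrite('pics/c1.png',cv2.resize(im[:,:,::-1],None,fx=2.6,fy=2.6,interpolation=2))"
```

```text
t 3.48 p [ 590.3 -235.1  225.6] rpy [3.141e+00 3.000e-03 1.665e+00] j [-0.436  0.485  1.238 -0.002  1.416 -0.53 ] F [-0.9 -0.5 -0.3] M [-0.   -0.08 -0.05] gap 93.8 0.0
tool delta mm [ -2.   -1.9 106.6] shares [-0.05 -0.05  2.66]
```

View pics/c1.png

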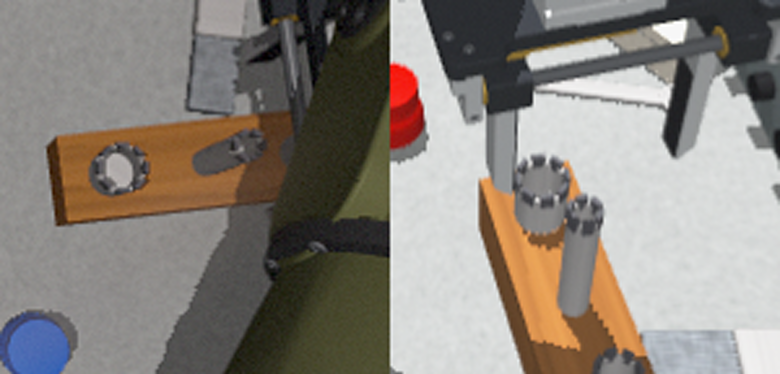

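Both views put the bit between the fingers, with closure across the row and the neighbours clear. Descending.

Request:
{"api": "jog_arm", "payload": {
  "commands": [
    {"dx": -0.05,"dy": -0.05,"dz": 0.6,"ax": 0,"ay": 0,"az": 0,"gripper": 0},
    {"dx": 0,"dy": 0,"dz": 0.7,"ax": 0,"ay": 0,"az": 0,"gripper": 0},
    {"dx": 0,"dy": 0,"dz": 0.7,"ax": 0,"ay": 0,"az": 0,"gripper": 0},
    {"dx": 0,"dy": 0,"dz": 0.66,"ax": 0,"ay": 0,"az": 0,"gripper": 0},
    {"dx": 0,"dy": 0,"dz": 0,"ax": 0,"ay": 0,"az": 0,"gripper": 0},
    {"dx": 0,"dy": 0,"dz": 0,"ax": 0,"ay": 0,"az": 0,"gripper": 0}
  ]
}}

```text
clock: 4.32
eef_pos: [587.2, -240.1, 120.6]
eef_rot: [3.14, 0.001, 1.661]
wrist_force: [0.7, -0.1, -0.2]
finger_gap: 94.2
finger_force: 0.0
```

```bash
python3 -c "
from h import *
to([588.8,-237.5,119])
b=snap('side','side2'); print(proj(b,[[588.8,-237.5,119],[588.8,-237.5,175]]))
cv2.imwrite('pics/c2.png',cv2.resize(b['image'][160:310,200:400,::-1],None,fx=3,fy=3,interpolation=2))"
```

```text
t 4.33 p [ 587.2 -240.1  120.6] rpy [3.140e+00 1.000e-03 1.661e+00] j [-0.446  0.568  1.362 -0.     1.21  -0.536] F [ 0.7 -0.1 -0.2] M [-0.02 -0.09  0.01] gap 94.2 0.0
tool delta mm [2.5 1.8 1.6] shares [0.06 0.05 0.04]
[[291.69428374 279.39209419]
 [294.27504005 259.89884971]]
```

View pics/c2.png

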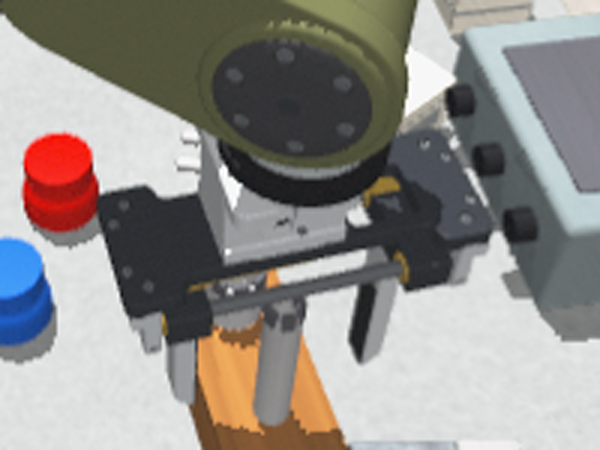

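The bit's barrel is midway between the open fingers and nothing is touching. Closing now.

Request:
{"api": "jog_arm", "payload": {
  "commands": [
    {"dx": 0.03,"dy": 0.03,"dz": 0,"ax": 0,"ay": 0,"az": 0,"gripper": 0.6},
    {"dx": 0,"dy": 0,"dz": 0,"ax": 0,"ay": 0,"az": 0,"gripper": 0.7},
    {"dx": 0,"dy": 0,"dz": 0,"ax": 0,"ay": 0,"az": 0,"gripper": 0.8},
    {"dx": 0,"dy": 0,"dz": 0,"ax": 0,"ay": 0,"az": 0,"gripper": 1},
    {"dx": 0,"dy": 0,"dz": 0,"ax": 0,"ay": 0,"az": 0,"gripper": 1},
    {"dx": 0,"dy": 0,"dz": 0,"ax": 0,"ay": 0,"az": 0,"gripper": 1},
    {"dx": 0,"dy": 0,"dz": 0,"ax": 0,"ay": 0,"az": 0,"gripper": 1},
    {"dx": 0,"dy": 0,"dz": 0,"ax": 0,"ay": 0,"az": 0,"gripper": 1}
  ],
  "squeeze": 25
}}

```text
clock: 5.38
eef_pos: [588.6, -238.1, 119.1]
eef_rot: [3.14, 0.0, 1.662]
wrist_force: [2.1, 0.1, -2.9]
finger_gap: 22.0
finger_force: 25.0
```

```bash
python3 -c "
from h import *
st()"
```

```text
t 5.38 p [ 588.6 -238.1  119.1] rpy [3.14  0.    1.662] j [-4.420e-01  5.710e-01  1.360e+00  1.000e-03  1.209e+00 -5.340e-01] F [ 2.1  0.1 -2.9] M [-0.01 -0.83 -0.03] gap 22.0 25.0
```

Gap is 22.0 mm, which matches the barrel. Firming the grip and drawing straight up.

Request:
{"api": "jog_arm", "payload": {
  "commands": [
    {"dx": 0,"dy": 0,"dz": 0,"ax": 0,"ay": 0,"az": 0,"gripper": 1},
    {"dx": 0,"dy": 0,"dz": -0.2,"ax": 0,"ay": 0,"az": 0,"gripper": 1},
    {"dx": 0,"dy": 0,"dz": -0.3,"ax": 0,"ay": 0,"az": 0,"gripper": 1},
    {"dx": 0,"dy": 0,"dz": -0.3,"ax": 0,"ay": 0,"az": 0,"gripper": 1},
    {"dx": 0,"dy": 0,"dz": -0.3,"ax": 0,"ay": 0,"az": 0,"gripper": 1},
    {"dx": 0,"dy": 0,"dz": -0.4,"ax": 0,"ay": 0,"az": 0,"gripper": 1},
    {"dx": 0,"dy": 0,"dz": -0.4,"ax": 0,"ay": 0,"az": 0,"gripper": 1},
    {"dx": 0,"dy": 0,"dz": -0.4,"ax": 0,"ay": 0,"az": 0,"gripper": 1},
    {"dx": 0,"dy": 0,"dz": -0.4,"ax": 0,"ay": 0,"az": 0,"gripper": 1},
    {"dx": 0,"dy": 0,"dz": -0.4,"ax": 0,"ay": 0,"az": 0,"gripper": 1}
  ],
  "squeeze": 50
}}

```text
clock: 6.62
eef_pos: [588.1, -238.2, 244.2]
eef_rot: [-3.142, 0.0, 1.662]
wrist_force: [-1.0, -0.3, -1.2]
finger_gap: 21.5
finger_force: 50.0
```

Request:
{"api": "jog_arm", "payload": {
  "commands": [
    {"dx": 0,"dy": 0,"dz": -0.2,"ax": 0,"ay": 0,"az": 0,"gripper": 1},
    {"dx": 0,"dy": 0,"dz": 0,"ax": 0,"ay": 0,"az": 0,"gripper": 1}
  ]
}}

```text
clock: 6.88
eef_pos: [588.3, -238.3, 251.5]
eef_rot: [3.141, 0.0, 1.662]
wrist_force: [0.1, -0.8, -0.6]
finger_gap: 21.2
finger_force: 50.0
```

```bash
python3 -c "
from h import *
st()
b=snap('side','side3')
cv2.imwrite('pics/c3.png',cv2.resize(b['image'][120:320,200:400,::-1],None,fx=3,fy=3,interpolation=2))"
```

```text
t 6.88 p [ 588.3 -238.3  251.5] rpy [3.141 0.    1.662] j [-0.443  0.47   1.2   -0.     1.471 -0.534] F [ 0.1 -0.8 -0.6] M [ 0.01 -0.06 -0.04] gap 21.2 50.0
```

View pics/c3.png

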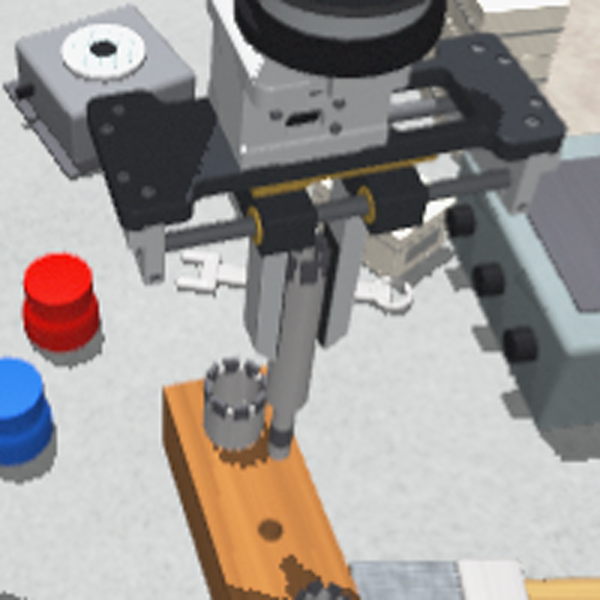

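```bash
python3 -c "
from h import *
b=load('side3'); print((proj(b,[[588.3,-238.3,z] for z in (147.5,167.5,197.5,243,307.5)])-[200,120])*3)
st()"
```

```text
[[278.33418837 450.73281254]
 [281.155127   429.37033477]
 [285.64966585 395.39303764]
 [293.14696538 338.87683357]
 [305.47439886 246.38469307]]
t 6.92 p [ 588.1 -238.2  250.8] rpy [-3.141 -0.     1.662] j [-0.442  0.471  1.201  0.     1.47  -0.534] F [ 0.4  1.2 -2.2] M [-0.03 -0.1  -0.01] gap 21.5 50.0
```

The bit is clear, and the projected shank end (278,451) matches the picture, so the band is 84 mm ahead of the TCP. Now turning it level about tool y.

Request:
{"api": "jog_arm", "payload": {
  "commands": [
    {"dx": 0,"dy": 0,"dz": -0.5,"ax": 0,"ay": 0.5,"az": 0,"gripper": 1},
    {"dx": 0,"dy": 0,"dz": 0,"ax": 0,"ay": 0.9,"az": 0,"gripper": 1},
    {"dx": 0,"dy": 0,"dz": 0,"ax": 0,"ay": 0.9,"az": 0,"gripper": 1},
    {"dx": 0,"dy": 0,"dz": 0,"ax": 0,"ay": 0.9,"az": 0,"gripper": 1},
    {"dx": 0,"dy": 0,"dz": 0,"ax": 0,"ay": 0.9,"az": 0,"gripper": 1},
    {"dx": 0,"dy": 0,"dz": 0,"ax": 0,"ay": 0.9,"az": 0,"gripper": 1}
  ]
}}

```text
clock: 7.68
eef_pos: [588.1, -238.6, 270.5]
eef_rot: [-3.141, -0.878, 1.661]
wrist_force: [1.0, 0.3, -1.4]
finger_gap: 21.6
finger_force: 50.0
```

```bash
python3 -c "
from h import *
st()"
```

```text
t 7.67 p [ 588.1 -238.6  270.5] rpy [-3.141 -0.878  1.661] j [-0.676  0.804  0.848  0.683  2.072 -0.613] F [ 1.   0.3 -1.4] M [-0.53 -0.15 -0.02] gap 21.6 50.0
```

Request:
{"api": "jog_arm", "payload": {
  "commands": [
    {"dx": 0,"dy": 0,"dz": 0,"ax": 0,"ay": 0.9,"az": 0,"gripper": 1},
    {"dx": 0,"dy": 0,"dz": 0,"ax": 0,"ay": 0.9,"az": 0,"gripper": 1},
    {"dx": 0,"dy": 0,"dz": 0,"ax": 0,"ay": 0.9,"az": 0,"gripper": 1},
    {"dx": 0,"dy": 0,"dz": 0,"ax": 0,"ay": 0,"az": 0,"gripper": 1}
  ]
}}

```text
clock: 8.18
eef_pos: [588.0, -238.6, 267.5]
eef_rot: [-3.119, -1.348, 1.639]
wrist_force: [-0.3, 0.7, -2.6]
finger_gap: 21.4
finger_force: 50.0
```

```bash
cat > fk.py <<'E'
from h import *
from scipy.optimize import least_squares
D=[([207.92,-508.95,212.94],[-3.1406,0,.3878],[-1.2496,.3004,1.5215,0,1.3207,-.0666]),
([526.4,-283.9,225.1],[-3.141,0,1.661],[-.556,.4,1.359,0,1.383,-.646]),
([526,-285.5,223.7],[-3.139,-.351,1.657],[-.669,.539,1.199,.252,1.649,-.767]),
([590.3,-235.1,225.6],[3.141,.003,1.665],[-.436,.485,1.238,-.002,1.416,-.53]),
([588.6,-238.1,119.1],[3.14,0,1.662],[-.442,.571,1.36,.001,1.209,-.534]),
([588.3,-238.3,251.5],[3.141,0,1.662],[-.443,.47,1.2,0,1.471,-.534])]
X=lambda a:Ro.from_euler('y',a).as_matrix(); Z=lambda a:Ro.from_euler('z',a).as_matrix()
def fk(q,p,s4=1,s6=1):
    H,a1,L2,a2,L3,d6,off=p
    R=Z(q[0]); x=R@[a1,off,H]; R=R@X(q[1]); x=x+R@[0,0,L2]; R=R@X(q[2]); x=x+R@[a2,0,L3]
    w=x; R=R@Z(s4*q[3])@X(q[4]); x=x+R@[0,0,d6]; R=R@Z(s6*q[5]); return x,R,w
def fit(D):
    best=None
    for s4 in(1,-1):
        for s6 in(1,-1):
            g=lambda p:np.concatenate([fk(q,p,s4,s6)[0]-np.array(P) for P,E,q in D])
            r=least_squares(g,[200,0,350,0,350,230,0])
            if best is None or r.cost<best[0]: best=(r.cost,r.x,s4,s6)
    return best
E
python3 -c "
from fk import *
s,_=st(); D.append((s['eef_pos'],s['eef_rot'],s['joints']))
b=fit(D); print(b)
for P,E,q in D: x,R,w=fk(q,*b[1:]); print((x-P).round(1),w.round(0),np.round(R.T@Ro.from_euler('xyz',E).as_matrix(),2).tolist())
"
```

```text
t 8.18 p [ 588.  -238.6  267.5] rpy [-3.119 -1.348  1.639] j [-0.726  0.989  0.782  1.079  2.282 -0.478] F [-0.3  0.7 -2.6] M [-0.7  -0.19 -0.04] gap 21.4 50.0
(np.float64(0.2348624199452713), array([221.72394091,  -0.67024629, 424.20819235,  41.37045901,
       448.2329502 , 262.71523485,  36.67240228]), 1, 1)
[ 0.   0.1 -0.2] [ 208. -509.  475.] [[0.0, -1.0, -0.0], [1.0, 0.0, -0.0], [0.0, -0.0, 1.0]]
[ 0.  -0.   0.1] [ 527. -284.  488.] [[0.0, -1.0, 0.0], [1.0, 0.0, -0.0], [0.0, 0.0, 1.0]]
[-0.2 -0.2  0. ] [ 534. -376.  470.] [[0.0, -1.0, -0.0], [1.0, 0.0, -0.0], [0.0, -0.0, 1.0]]
[ 0.2 -0.1 -0.2] [ 590. -234.  488.] [[-0.0, -1.0, 0.0], [1.0, -0.0, 0.0], [-0.0, 0.0, 1.0]]
[0.2 0.3 0.1] [ 588. -238.  382.] [[-0.0, -1.0, 0.0], [1.0, -0.0, 0.0], [-0.0, 0.0, 1.0]]
[-0.2 -0.1  0.2] [ 588. -238.  514.] [[0.0, -1.0, -0.0], [1.0, 0.0, 0.0], [-0.0, -0.0, 1.0]]
[ 0.   0.2 -0.1] [ 611. -494.  326.] [[0.0, -1.0, -0.0], [1.0, 0.0, -0.0], [0.0, -0.0, 1.0]]
```

```bash
cat >> fk.py <<'E'
PAR=np.array([221.72,-.67,424.21,41.37,448.23,262.72,36.67]); C=np.array([[0,-1,0],[1,0,0],[0,0,1.]])
LO=np.array([-3.03,-.79,.23,-1.04,0,-2.55]);HI=np.array([3.03,2.21,2.52,4.18,3.07,2.55])
def ik(P,R,q0):
    def g(q):
        x,r,_=fk(q,PAR); return np.concatenate([(x-P),200*Ro.from_matrix((r@C).T@R).as_rotvec()])
    r=least_squares(g,np.clip(q0,LO+.01,HI-.01),bounds=(LO,HI)); return r.x,np.sqrt(2*r.cost)
def level(al,up=1): # tool z horizontal at azimuth al, tool y horizontal as in rot +90 about y
    z=np.array([np.cos(al),np.sin(al),0]); y=np.array([np.sin(al),-np.cos(al),0]); return np.stack([np.cross(y,z),y,z],1)
E
python3 -c "
from fk import *
s,R=st(); print(R.round(2).tolist(), level(1.66).round(2).tolist())
for a in range(30,111,10):
    al=np.radians(a); Rt=level(al); P=np.array([552,233,145])-84*Rt[:,2]
    q,e=ik(P,Rt,s['joints']); x,r,w=fk(q,PAR); R1=Z(q[0]);el=R1@[PAR[1],PAR[6],PAR[0]]+R1@X(q[1])@[0,0,PAR[2]]
    print(a,P.round(0),q.round(2),'err',round(e,2),'wrist',w.round(0),'elbow',el.round(0))
"
```

```text
t 8.18 p [ 588.  -238.6  267.5] rpy [-3.119 -1.348  1.639] j [-0.726  0.989  0.782  1.079  2.282 -0.478] F [-0.3  0.7 -2.6] M [-0.7  -0.19 -0.04] gap 21.4 50.0
[[-0.02, 1.0, -0.09], [0.22, 0.09, 0.97], [0.98, -0.0, -0.22]] [[0.0, 1.0, -0.09], [-0.0, 0.09, 1.0], [1.0, 0.0, 0.0]]
30 [479. 191. 145.] [ 0.09  0.51  2.43  2.7   1.39 -1.48] err 0.0 wrist [252.  60. 145.] elbow [202.  55. 592.]
40 [488. 179. 145.] [-0.09  0.52  2.36  2.33  1.39 -1.39] err 0.0 wrist [286.  10. 145.] elbow [214.  17. 589.]
50 [498. 169. 145.] [-0.21  0.55  2.26  2.04  1.42 -1.28] err 0.0 wrist [329. -33. 145.] elbow [225. -10. 582.]
60 [510. 160. 145.] [-0.27  0.6   2.12  1.8   1.47 -1.17] err 0.0 wrist [379. -67. 145.] elbow [240. -29. 572.]
70 [523. 154. 145.] [-0.29  0.66  1.97  1.62  1.54 -1.06] err 0.0 wrist [433. -93. 145.] elbow [259. -40. 557.]
80 [537. 150. 145.] [-0.29  0.73  1.81  1.48  1.64 -0.97] err 0.0 wrist [ 492. -108.  145.] elbow [281. -46. 538.]
90 [552. 149. 145.] [-0.27  0.81  1.64  1.36  1.74 -0.89] err 0.0 wrist [ 552. -114.  145.] elbow [305. -46. 515.]
100 [567. 150. 145.] [-0.23  0.89  1.45  1.28  1.86 -0.82] err 0.0 wrist [ 612. -108.  145.] elbow [329. -41. 488.]
110 [581. 154. 145.] [-0.19  0.98  1.26  1.21  1.98 -0.75] err 0.0 wrist [671. -93. 145.] elbow [353. -31. 457.]
```

```bash
python3 -c "
from fk import *
t=load('top0')
for n,p in dict(blue=(314,250),r1=(271,231),r2=(318,294),r3=(211,280),white=(263,278)).items(): print(n,onz(t,p,55).round(0))
# reach-path check: rotate level+yaw to 75 at heights, then travel
s,R0=st(); q=s['joints']; P0=s['eef_pos']
for a in (75,95):
  al=np.radians(a);Rt=level(al);Pf=np.array([552,233,145])-84*Rt[:,2]
  q=s['joints']
  for P,R in [(P0,level(1.66))]+[(P0+(Pf+[0,0,100]-P0)*k,level(1.66+(al-1.66)*k)) for k in (.25,.5,.75,1)]+[(Pf,Rt)]:
    q,e=ik(P,R,q); print(a,P.round(0),q.round(2),round(e,2),fk(q,PAR)[2].round(0))
"
```

```text
blue [ 452. -101.   55.]
r1 [492. -12.  55.]
r2 [ 362. -107.   55.]
r3 [393. 114.  55.]
white [396.   6.  55.]
t 8.18 p [ 588.  -238.6  267.5] rpy [-3.119 -1.348  1.639] j [-0.726  0.989  0.782  1.079  2.282 -0.478] F [-0.3  0.7 -2.6] M [-0.7  -0.19 -0.04] gap 21.4 50.0
75 [ 588. -239.  267.] [-0.73  1.06  0.79  1.29  2.35 -0.39] 0.0 [ 611. -500.  267.]
75 [ 574. -141.  262.] [-0.67  0.85  1.18  1.23  2.16 -0.57] 0.0 [ 574. -404.  262.]
75 [559. -43. 256.] [-0.58  0.7   1.48  1.27  1.97 -0.67] 0.0 [ 536. -305.  256.]
75 [545.  54. 251.] [-0.46  0.57  1.72  1.38  1.78 -0.74] 0.0 [ 499. -205.  251.]
75 [530. 152. 245.] [-0.29  0.48  1.91  1.55  1.59 -0.81] 0.0 [ 462. -102.  245.]
75 [530. 152. 145.] [-0.29  0.69  1.89  1.54  1.59 -1.02] 0.0 [ 462. -102.  145.]
95 [ 588. -239.  267.] [-0.73  1.06  0.79  1.29  2.35 -0.39] 0.0 [ 611. -500.  267.]
95 [ 581. -142.  262.] [-0.64  0.91  1.09  1.22  2.22 -0.54] 0.0 [ 604. -403.  262.]
95 [574. -45. 256.] [-0.53  0.8   1.3   1.23  2.09 -0.62] 0.0 [ 597. -306.  256.]
95 [566.  52. 251.] [-0.4   0.72  1.45  1.28  1.97 -0.67] 0.0 [ 590. -209.  251.]
95 [559. 149. 245.] [-0.25  0.67  1.56  1.36  1.84 -0.69] 0.0 [ 582. -112.  245.]
95 [559. 149. 145.] [-0.25  0.85  1.55  1.32  1.8  -0.85] 0.0 [ 582. -112.  145.]
```

Choosing a final tool azimuth of 83°, which keeps the wrist clear of both the blue jar and the wide bit. Finishing the leveling and turn, then traversing high.

Request:
{"api": "jog_arm", "payload": {
  "commands": [
    {"dx": 0,"dy": 0,"dz": 0,"ax": 0,"ay": 0.64,"az": 0,"gripper": 1},
    {"dx": 0,"dy": 0,"dz": 0,"ax": 0,"ay": 0.64,"az": 0,"gripper": 1},
    {"dx": 0,"dy": -0.2,"dz": 0.6,"ax": -0.4,"ay": 0,"az": 0,"gripper": 1},
    {"dx": 0,"dy": -0.2,"dz": 0.8,"ax": -0.4,"ay": 0,"az": 0,"gripper": 1},
    {"dx": 0,"dy": -0.2,"dz": 0.8,"ax": -0.4,"ay": 0,"az": 0,"gripper": 1},
    {"dx": 0,"dy": -0.2,"dz": 0.8,"ax": 0,"ay": 0,"az": 0,"gripper": 1},
    {"dx": 0,"dy": -0.2,"dz": 0.8,"ax": 0,"ay": 0,"az": 0,"gripper": 1},
    {"dx": 0,"dy": -0.2,"dz": 0.8,"ax": 0,"ay": 0,"az": 0,"gripper": 1},
    {"dx": 0,"dy": -0.2,"dz": 0.8,"ax": 0,"ay": 0,"az": 0,"gripper": 1},
    {"dx": 0,"dy": 0,"dz": 0,"ax": 0,"ay": 0,"az": 0,"gripper": 1}
  ]
}}

```text
clock: 9.43
eef_pos: [545.7, -17.9, 271.0]
eef_rot: [2.748, -1.562, 1.85]
wrist_force: [0.8, 0.4, -0.5]
finger_gap: 21.7
finger_force: 50.0
```

```bash
cat >> fk.py <<'E'
def goal(a=83,zz=145,W=(552,233),b=84):
    Rt=level(np.radians(a)); P=np.array([*W,zz])-b*Rt[:,2]; to(P); s=manip.read_state(); R=Ro.from_euler('xyz',s['eef_rot']).as_matrix()
    print('turn deg',np.degrees(Ro.from_matrix(R.T@Rt).as_rotvec()).round(2))
E
python3 -c "
from fk import *
goal(zz=260)"
```

```text
t 9.43 p [545.7 -17.9 271. ] rpy [ 2.748 -1.562  1.85 ] j [-0.558  0.616  1.577  1.294  1.922 -0.677] F [ 0.8  0.4 -0.5] M [-0.67  0.03 -0.  ] gap 21.7 50.0
tool delta mm [ -9.5 -23.1 166.1] shares [-0.24 -0.58  4.15]
turn deg [-0.42  0.47  0.2 ]
```

Request:
{"api": "jog_arm", "payload": {
  "commands": [
    {"dx": -0.1,"dy": -0.12,"dz": 0.8,"ax": -0.04,"ay": 0.05,"az": 0,"gripper": 1},
    {"dx": -0.1,"dy": -0.12,"dz": 0.8,"ax": 0,"ay": 0,"az": 0.02,"gripper": 1},
    {"dx": 0,"dy": -0.12,"dz": 0.8,"ax": 0,"ay": 0,"az": 0,"gripper": 1},
    {"dx": 0,"dy": -0.12,"dz": 0.8,"ax": 0,"ay": 0,"az": 0,"gripper": 1},
    {"dx": 0,"dy": -0.1,"dz": 0.6,"ax": 0,"ay": 0,"az": 0,"gripper": 1},
    {"dx": 0,"dy": 0,"dz": 0.35,"ax": 0,"ay": 0,"az": 0,"gripper": 1},
    {"dx": 0,"dy": 0,"dz": 0,"ax": 0,"ay": 0,"az": 0,"gripper": 1},
    {"dx": 0,"dy": 0,"dz": 0,"ax": 0,"ay": 0,"az": 0,"gripper": 1}
  ]
}}

```text
clock: 10.42
eef_pos: [544.0, 146.9, 262.9]
eef_rot: [-0.411, -1.566, -1.285]
wrist_force: [-0.1, -0.3, -1.3]
finger_gap: 21.4
finger_force: 50.0
```

```bash
python3 -c "
from fk import *
goal()
s=snap('side','side4');t=snap('top','top4')
cv2.imwrite('pics/c4.png',cv2.resize(np.hstack([s['image'][60:260,130:330],t['image'][120:320,90:290]])[:,:,::-1],None,fx=2,fy=2,interpolation=2))
S,R=st(); B=[S['eef_pos']+R[:,2]*k for k in(104,92,84,76)]
print((proj(s,B)-[130,60])*2,(proj(t,B)-[90,120])*2)
"
```

```text
t 10.43 p [544.  146.9 262.9] rpy [-0.411 -1.566 -1.285] j [-0.289  0.527  1.765  1.466  1.696 -0.725] F [-0.1 -0.3 -1.3] M [-0.67  0.03  0.  ] gap 21.4 50.0
tool delta mm [-118.    -2.3    1.9] shares [-2.95 -0.06  0.05]
turn deg [ 0.2  -0.27 -0.12]
t 10.53 p [544.  146.8 262.9] rpy [-0.465 -1.565 -1.232] j [-0.289  0.527  1.766  1.466  1.696 -0.725] F [ 0.5  0.8 -1.1] M [-0.66  0.05  0.04] gap 21.5 50.0
[[204.66641786  -0.79702917]
 [204.67588666   4.47335991]
 [204.68222416   8.04199315]
 [204.6885807   11.65564903]] [[ 27.22215606 147.12714811]
 [ 42.09062078 148.78307275]
 [ 52.02501948 149.88896126]
 [ 61.97675424 150.9963627 ]]
```

View pics/c4.png

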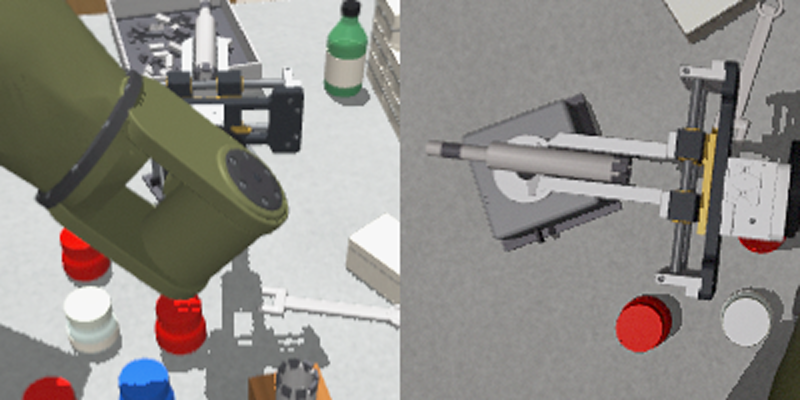

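```bash
python3 -c "
from fk import *
s=load('side4'); q=manip.read_state()['joints']
def ax(q): return Z(q[0])@X(q[1]+q[2])@Z(q[3])@[0,1,0]
x,R,w=fk(q,PAR); a=ax(q); print('now wrist',w.round(0),'axis',a.round(2))
for k in(-90,-70,-50,0,50,70,90): print(k,(proj(s,w+k*a)[0]*2-[260,120]).round(0))
for A in range(50,121,10):
    Rt=level(np.radians(A));P=np.array([552,233,145])-84*Rt[:,2]; f,e=ik(P,Rt,q); w=fk(f,PAR)[2]; a=ax(f); u=-Z(f[0])@X(f[1]+f[2])@[0,0,1]
    print(A,'wrist',w.round(0),'axis',a.round(2),'back along forearm',u.round(2))
"
```

```text
now wrist [ 511. -114.  261.] axis [ 0.66 -0.09  0.75]
-90 [137. 282.]
-70 [152. 269.]
-50 [166. 257.]
0 [204. 222.]
50 [246. 185.]
70 [264. 169.]
90 [282. 153.]
50 wrist [329. -33. 145.] axis [ 0.73 -0.62  0.29] back along forearm [-0.32  0.07  0.95]
60 wrist [379. -67. 145.] axis [ 0.8  -0.46  0.39] back along forearm [-0.39  0.11  0.91]
70 wrist [433. -93. 145.] axis [ 0.82 -0.3   0.49] back along forearm [-0.47  0.14  0.87]
80 wrist [ 492. -108.  145.] axis [ 0.81 -0.14  0.56] back along forearm [-0.54  0.16  0.82]
90 wrist [ 552. -114.  145.] axis [ 0.78 -0.    0.63] back along forearm [-0.62  0.17  0.77]
100 wrist [ 612. -108.  145.] axis [0.72 0.13 0.68] back along forearm [-0.69  0.17  0.7 ]
110 wrist [671. -93. 145.] axis [0.64 0.23 0.73] back along forearm [-0.77  0.15  0.63]
120 wrist [725. -67. 145.] axis [0.55 0.32 0.77] back along forearm [-0.83  0.12  0.54]
```

The side view shows the wrist fork at about (215,220) in the crop, and the top view shows the band at (452,150), exactly where predicted, so the bit hasn't slipped. An azimuth of about 85.5° gives the fork the most room between the blue jar and the wide bit.

```bash
python3 -c "
from fk import *
goal(85.5)"
```

```text
t 10.53 p [544.  146.8 262.9] rpy [-0.465 -1.565 -1.232] j [-0.289  0.527  1.766  1.466  1.696 -0.725] F [ 0.5  0.8 -1.1] M [-0.66  0.05  0.04] gap 21.5 50.0
tool delta mm [-117.9    1.4    2. ] shares [-2.95  0.03  0.05]
turn deg [ 2.73 -0.29 -0.14]
```

Request:
{"api": "jog_arm", "payload": {
  "commands": [
    {"dx": 0,"dy": 0.03,"dz": 0.05,"ax": 0.27,"ay": -0.03,"az": -0.01,"gripper": 1},
    {"dx": -0.3,"dy": 0,"dz": 0,"ax": 0,"ay": 0,"az": 0,"gripper": 1},
    {"dx": -0.4,"dy": 0,"dz": 0,"ax": 0,"ay": 0,"az": 0,"gripper": 1},
    {"dx": -0.4,"dy": 0,"dz": 0,"ax": 0,"ay": 0,"az": 0,"gripper": 1},
    {"dx": -0.4,"dy": 0,"dz": 0,"ax": 0,"ay": 0,"az": 0,"gripper": 1},
    {"dx": -0.4,"dy": 0,"dz": 0,"ax": 0,"ay": 0,"az": 0,"gripper": 1},
    {"dx": 0,"dy": 0,"dz": 0,"ax": 0,"ay": 0,"az": 0,"gripper": 1}
  ]
}}

```text
clock: 11.4
eef_pos: [544.9, 149.5, 185.6]
eef_rot: [-1.401, -1.568, -0.248]
wrist_force: [-0.7, 0.8, -2.0]
finger_gap: 21.5
finger_force: 50.0
```

```bash
python3 -c "
from fk import *
goal(85.5)
s=snap('side','side5');t=snap('top','top5')
cv2.imwrite('pics/c5.png',cv2.resize(np.hstack([s['image'][80:300,130:330],t['image'][120:340,90:290]])[:,:,::-1],None,fx=2,fy=2,interpolation=2))"
```

```text
t 11.4 p [544.9 149.5 185.6] rpy [-1.401 -1.568 -0.248] j [-0.279  0.69   1.73   1.419  1.704 -0.856] F [-0.7  0.8 -2. ] M [-0.65 -0.01 -0.05] gap 21.5 50.0
tool delta mm [-40.6   0.6  -0.3] shares [-1.02  0.02 -0.01]
turn deg [-0.02 -0.03 -0.18]
```

View pics/c5.png

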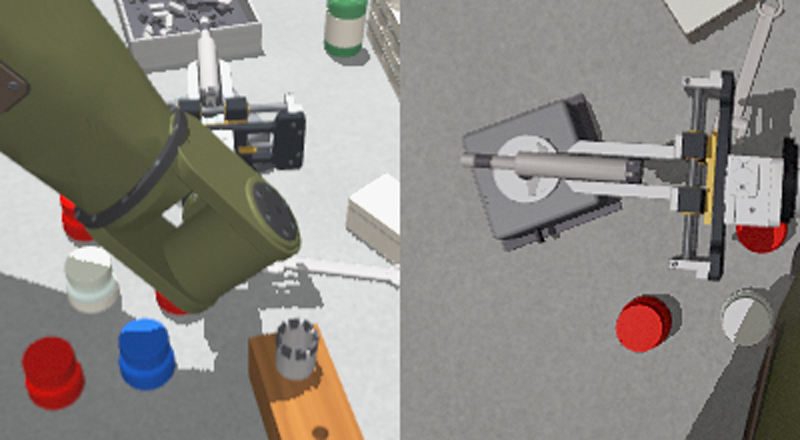

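The arm is clear of the blue jar (145,350 in the crop) and the wide bit (297,350). In the top view, the shank lies over the reader. Lowering slowly through the last 40 mm.

Request:
{"api": "jog_arm", "payload": {
  "commands": [
    {"dx": -0.2,"dy": 0.01,"dz": -0.01,"ax": 0,"ay": 0,"az": 0,"gripper": 1},
    {"dx": -0.2,"dy": 0,"dz": 0,"ax": 0,"ay": 0,"az": 0,"gripper": 1},
    {"dx": -0.2,"dy": 0,"dz": 0,"ax": 0,"ay": 0,"az": 0,"gripper": 1},
    {"dx": -0.2,"dy": 0,"dz": 0,"ax": 0,"ay": 0,"az": 0,"gripper": 1},
    {"dx": -0.2,"dy": 0,"dz": 0,"ax": 0,"ay": 0,"az": 0,"gripper": 1},
    {"dx": 0,"dy": 0,"dz": 0,"ax": 0,"ay": 0,"az": 0,"gripper": 1},
    {"dx": 0,"dy": 0,"dz": 0,"ax": 0,"ay": 0,"az": 0,"gripper": 1},
    {"dx": 0,"dy": 0,"dz": 0,"ax": 0,"ay": 0,"az": 0,"gripper": 1}
  ]
}}

```text
clock: 12.5
eef_pos: [545.5, 149.0, 147.2]
eef_rot: [-1.273, -1.57, -0.376]
wrist_force: [-0.4, 0.4, -2.1]
finger_gap: 21.5
finger_force: 50.0
```

```bash
python3 -c "
from fk import *
goal(85.5)
s=snap('side','side6');t=snap('top','top6'); goal(85.5)
S,R=st(); B=[S['eef_pos']+R[:,2]*k for k in(104,92,84,76)]
print((proj(s,B)-[180,80])*3,(proj(t,B)-[110,160])*4)
im=np.zeros((450,740,3),np.uint8); im[:360,:330]=cv2.resize(s['image'][80:200,180:290],None,fx=3,fy=3,interpolation=2)
im[:360,340:740]=cv2.resize(t['image'][160:250,110:210],None,fx=4,fy=4,interpolation=2); cv2.imwrite('pics/c6.png',im[:,:,::-1])"
```

```text
t 12.5 p [545.5 149.  147.2] rpy [-1.273 -1.57  -0.376] j [-0.28   0.768  1.716  1.41   1.694 -0.923] F [-0.4  0.4 -2.1] M [-0.71 -0.03  0.02] gap 21.5 50.0
tool delta mm [-2.2 -0.1  0.2] shares [-0.05 -0.    0.01]
turn deg [-0.02 -0.01 -0.02]
t 12.6 p [545.5 149.  147.1] rpy [-1.345 -1.57  -0.304] j [-0.28   0.768  1.716  1.41   1.694 -0.923] F [-0.4  0.4 -1.3] M [-0.72  0.   -0.  ] gap 21.4 50.0
tool delta mm [-2.1 -0.1  0.2] shares [-0.05 -0.    0.01]
turn deg [-0.02 -0.01 -0.03]
t 12.6 p [545.5 149.  147.1] rpy [-1.345 -1.57  -0.304] j [-0.28   0.768  1.716  1.41   1.694 -0.923] F [-0.4  0.4 -1.3] M [-0.72  0.   -0.  ] gap 21.4 50.0
[[157.84542315  72.70344153]
 [158.56885982  80.92651506]
 [159.05800702  86.48733058]
 [159.55275164  92.11246676]] [[ 77.17941239 163.05951225]
 [102.26543033 164.62213486]
 [119.0180375  165.66501758]
 [135.79312316 166.7087821 ]]
```

View pics/c6.png

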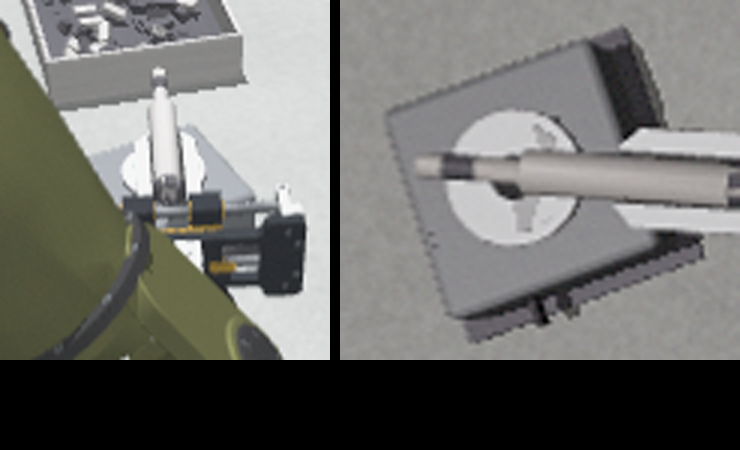

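The band in the top view (440–476, 167) matches the prediction, so it lies over the window centre and the bit is level. One last 2 mm trim, a settle, then hand in.

Request:
{"api": "jog_arm", "payload": {
  "commands": [
    {"dx": -0.05,"dy": 0,"dz": 0,"ax": 0,"ay": 0,"az": 0,"gripper": 1},
    {"dx": 0,"dy": 0,"dz": 0,"ax": 0,"ay": 0,"az": 0,"gripper": 1},
    {"dx": 0,"dy": 0,"dz": 0,"ax": 0,"ay": 0,"az": 0,"gripper": 1},
    {"dx": 0,"dy": 0,"dz": 0,"ax": 0,"ay": 0,"az": 0,"gripper": 1},
    {"dx": 0,"dy": 0,"dz": 0,"ax": 0,"ay": 0,"az": 0,"gripper": 1},
    {"dx": 0,"dy": 0,"dz": 0,"ax": 0,"ay": 0,"az": 0,"gripper": 1}
  ]
}}

```text
clock: 13.35
eef_pos: [545.5, 149.1, 144.9]
eef_rot: [-1.366, -1.57, -0.283]
wrist_force: [0.1, 0.1, -1.7]
finger_gap: 21.5
finger_force: 50.0
```

```bash
python3 -c "
from fk import *
goal(85.5); print(job.sign_off())"
```

```text
t 13.35 p [545.5 149.1 144.9] rpy [-1.366 -1.57  -0.283] j [-0.28   0.772  1.716  1.41   1.693 -0.926] F [ 0.1  0.1 -1.7] M [-0.75 -0.02  0.01] gap 21.5 50.0
tool delta mm [ 0.1 -0.1  0.2] shares [ 0. -0.  0.]
turn deg [-0.02 -0.01 -0.05]
the job is handed in; nothing more can be done
None
```

Handed in at 13.4 s: the tall bit is held level and still in the gripper, with its band centred over the reader window about 80 mm above the glass; the other two bits stayed in their holes and I saw no contact with the reader or anything else.

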